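# Seat the tube block and hold the surface probe on its check mark

## Robot

A 6-joint arm with a two-finger parallel gripper is mounted at the origin on a cart in front of the work surface, level with it; the furniture and walls round the work are solid. World frame = base frame: x ahead of the robot, y to its left, z up, the work surface at z = 0. Lengths are in m, angles in degrees, forces in N, time in s.
With the tool pointing down it reaches from about 0.4 to 0.825 m from the base axis. Payload 7 kg.
Tool frame: the origin (TCP) lies midway between the tips of the shut fingers; the grasp point (between the pads) lies r.grip_depth behind it (r.grip_depth is the distance from the TCP to the grasp point, in m); z points along the fingers, y is the line along which they close (so a half turn about z gives the same grasp; the last joint's range is limited). The gripper opens to 88 mm and grips with 3 to 60 N. Pads are 19 mm wide; open, the fingers measure 130 mm over their backs; the gripper's body (78 mm by 193 mm) begins 47 mm behind the grasp point.
Start: joints at [-48.925, 20.546, 0.682, 0, -70.136, -16.507], TCP at [0.281, -0.614, 0.227] pointing down, gripper open.
Joint ranges: [-176.03, 176.03], [-82.01, 121.73], [-58.28, 71.71], [-173.87, 95.51], [-174.79, -0.11], [-173.66, 173.66]. Speed limits (degrees/s): [136.94, 136.94, 172.46, 180, 180, 180].

## Interface

Orientations are given as [roll, pitch, yaw] about the fixed x, y, z axes, in that order (R = Rz(yaw) Ry(pitch) Rx(roll)).
In Python, from plant import r gives the robot as it stands.
- The arm moves only by the shell command python3 -m pendant 'ROWS' [OPENING] [FORCE]. ROWS is a JSON list of rows, 1 to 12 of them, each of 6 numbers: dx, dy, dz in m, then a rotation vector rx, ry, rz in degrees; each row is the pose to reach, as a shift and turn from the pose commanded when the command began, along the tool's axes at that moment; what a row does not reach only later rows make up. A row lasts 1/12 s, in which the tool goes at most 0.0417 m and 7.16 degrees, less where a joint would pass 70% of its speed; a pose out of reach is approached as far as the arm can. OPENING is the finger opening in m, set as the command begins (- or left out keeps the last). The fingers move at their own pace and stop on an object; FORCE is the grip in N (left out, the last holds). Time passes only in rows, so rows that do not move let the fingers close. It prints the time, the measured TCP pose, the force, the opening and the grip force at its end.
- r.get_state(): the state, without advancing time (a new reading comes with each control period).
- r.capture(name): name is "scene" or "side" or "wrist"; returns a dict with "frame" (420x560x3 uint8, red, green, blue), "z_map" (420x560 float32, m along the optical axis (not along the pixel's ray), 0 where there is no reading), "fx", "fy", "cx", "cy" (pixels), "cam_to_world" (4x4, takes a point from camera to world coordinates). Camera axes: x right, y down, z forward; pixel columns grow to the right and rows downward; lengths in m; the calibration is good to about 2 mm. A picture is of the moment at which its call begins.
- r.close_job(): hands the job in; it is judged then, once.
The state is a dict: "time_s": time; "joints": joint angles; "qd": joint speeds; "joint_torque": joint torques, N m; "tcp_pos": TCP position; "eef_rot": TCP orientation; "contact_force": force on the tool from outside, world axes, zero at the start; "moment": the same for the moment, N m; "gripper_width": finger opening in m; "gripper_force": force on a finger pad.
Only numpy, scipy, OpenCV 4.12 (cv2) and the standard library are available. Lean on these libraries where they do the work, as an engineer would, in place of code of your own. Each camera call takes 0.05 s, during which the arm holds its last target. There are 200 camera calls.

## Task

Put the aluminium tube block into the well of the dry-block heater (switched off and cold; either way round will do) and press it home past the sprung balls until its top is flush with the deck. Then take the yellow surface-temperature probe out of its leaning stand and hold it upright on the block for a contact reading, its copper tip inside the red ring, pressing gently so that the sprung tip goes in about half its 8 mm travel. Finish while still holding the probe there, and leave the other things on the bench where they stand.

Things in the scene. Friction and masses are not known exactly. Their poses are not given: they have to be found in the camera images.
- heater: Dry-block heater, white housing, grey deck, 190 (x) x 140 (y) x 75 mm, does not move; origin: centre of its underside, z up; control panel slopes down to -x. In the flat deck (75 mm high, at least 31 mm wide all round) is the open well: 56 mm along heater x, 76 mm along heater y, 45 mm deep, its centre 30 mm along +x from the origin.
- well_floor (a point): Centre of the well's floor, 30 mm above the worktop; axes as the heater's. In the middle of each 56 mm wide end wall (heater +y and -y) a sprung steel ball, centre 13 mm above the floor, stands 4 mm into the well to retain the block.
- well_mouth (a point): Centre of the well's mouth, level with the deck, 45 mm above well_floor. A block let down by its own weight stops on the balls about 13 mm proud of the deck, maybe a little crooked; a push of about 5 to 15 N straight down on the middle of its top takes it past them to the floor, where it is flush.
- block: Loose aluminium tube block, 52 (x) x 72 (y) x 45 mm high, about 0.3 kg; origin: centre of its underside, z up. Play in the well 2 mm on every side; foot chamfered 2.5 mm; 2 mm deep groove from 8.5 to 18 mm height, plain sides above. Gripped over its 52 mm width by only the top 10 to 12 mm, the fingertips stay above the deck until it rests on the balls.
- spot (a point): The marked spot: black dot in a white disc and red ring of 12 mm outer diameter, on the block's top, 19.5 mm along block +y from the middle, on the plain web 20 mm wide that runs along y between two rows (x = -15.5 and +15.5 mm) of four 11 mm tube wells.
- stand: Probe stand: dark round foot 88 mm across, 12 mm high, with a black tube of 33 mm outer diameter that leans 0.25 rad (14 degrees) towards stand -x; does not move. Origin: centre of the foot's underside, z up.
- stand_mouth (a point): Centre of the tube's upper rim, 86 mm above the worktop; the bore (13 mm) runs down from here along the leaning tube.
- probe: Surface-temperature probe, 0.12 kg: yellow handle 27 (x) x 22 (y) mm, black collar of 25 mm below it, 9 mm steel stem, sprung copper tip. Origin: middle of the collar's lower face; z from tip to handle; handle z = 8 to 100 mm, free tip at z = -63 mm. It starts with the collar on the stand's rim, stem in the tube, leaning about 14 degrees; draw it out along its axis by 70 mm or more.
- probe_grip (a point): Place to grip the probe: on its axis 58 mm above its origin, 121 mm from the free tip; pinch along probe y (22 mm), fingers along the probe's axis.
- contact (a point): Middle of the lower face of the probe's copper tip (10 mm across).
- probe_tip (a joint): How far the probe's tip is pressed in, m: 0 free, 0.008 fully in. Spring: 1 N to start, 0.5 N more per mm, so 3 N at half travel (0.004).
- timer: Bystander: white bench timer with a grey display, 47 x 66 x 64 mm; origin: centre of its underside.
- jar: Bystander: glass jar with a black screw lid, 57 mm across, 76 mm high; origin: centre of its underside.
- wash_bottle: Bystander: white wash bottle with a red cap and a bent spout, 67 x 110 x 202 mm; origin: centre of its underside.
- petri: Bystander: closed petri dish, 64 mm across, 15 mm high; origin: centre of its underside.
- marker: Bystander: white and red lab marker lying down, 130 mm long, 12 mm thick; origin: centre of its underside.
- carton: Bystander: small lime-green carton, 55 x 70 x 50 mm; origin: centre of its underside.

How it is judged (in metres and radians):
On the way, in this order (a step that is already met when the one before it is completed fails the run):
1. the block is pressed home: on the well floor, its top flush with the deck (z of block in the frame of well_floor below 0.002 m and horizontal distance between block and well_floor below 0.0035 m and angle between block's own z axis and vertical below 0.03 rad), for 0.2 s.
2. the probe is drawn out of its stand in the fingers (contact force between the fingers and probe above 1 N and contact force between probe and stand below 0.1 N and height (world z) of contact above 0.09 m), for 0.1 s.
At the end, for the whole second after the job is handed in: Block on the well floor (flush within 2 mm, centred 3.5 mm, level 0.03 rad), not touched by the fingers; probe held, at rest, clear of stand and heater, upright within 0.12 rad, its tip within 5 mm of the marked spot, pressed in 1.5 to 6.5 mm with 1 to 6 N (all of step 1 and contact force between the fingers and probe above 1 N and contact force between probe and stand below 0.1 N and angle between probe's own z axis and vertical below 0.12 rad and distance between contact and spot below 0.005 m and value of joint probe_tip between 0.0015 and 0.0065 m and contact force between probe and block between 1 and 6 N and contact force between probe and heater below 0.1 N and contact force between the fingers and block below 0.1 N and linear speed of probe below 0.01 m/s); the arm keeps its last pose, push and grip.
It fails at once if the probe is pressed or knocked hard on the block or the heater (over 15 N) (contact force between probe and block above 15 N or contact force between probe and heater above 15 N).
It fails at once if another thing on the bench is shifted by more than 2 cm (distance of any of timer, jar, wash_bottle, petri, marker, carton from where it was at the start of the episode above 0.02 m).
It also fails if it takes over 64 s, if anything falls off the work surface, if the arm or the gripper's body presses on something with over 40 N, if the wrist force passes 120 N, or if a joint passes its speed limit or range.

## Working session

There is one attempt and no reset: what is moved stays moved. The work goes in short steps, Python scripts to look and compute and a shell command to move; the robot and the scene stay as the last step left them, time stands still between calls to the robot, and variables do not carry over. Pictures are saved under pics/ and viewed, at most 10 in all, crops included, and the job is handed in when it is done.

```bash
ls; mkdir -p pics; cat > h.py <<'E'
import numpy as np, cv2
from plant import r
def cap(n,f=None):
    c=r.capture(n)
    if f: cv2.imwrite(f,c["frame"][:,:,::-1])
    z=c["z_map"]; v,u=np.indices(z.shape)
    P=np.stack([(u-c["cx"])/c["fx"]*z,(v-c["cy"])/c["fy"]*z,z,np.ones_like(z)],-1)@np.array(c["cam_to_world"]).T
    P=P[...,:3]; P[z==0]=np.nan
    return c["frame"],P
E
python3 - <<'E'
from h import *
print(r.get_state(), r.grip_depth)
for n in("scene","side"):
    f,P=cap(n,f"pics/{n}1.png"); np.savez(f"{n}1.npz",f=f,P=P)
E
```

```text
pics
{'time_s': 0.0, 'joints': array([-4.89261629e+01,  2.05897018e+01,  6.32893720e-01, -2.08464680e-02,
       -7.01356720e+01, -1.65083740e+01]), 'qd': array([ 0.0954726 , -0.01007542,  0.01673414, -0.08300977, -0.08765069,
       -0.09092021]), 'joint_torque': array([ 2.41201858e-03, -5.82713914e+01,  2.93052810e+01,  6.99740499e+00,
        6.75927935e-03, -1.61017288e-04]), 'tcp_pos': array([ 0.28040432, -0.61345227,  0.22563328]), 'eef_rot': array([ 1.79905763e+02, -7.49214300e-03, -1.55441630e+02]), 'contact_force': array([-0.13350803, -0.23343712, -0.42672634]), 'moment': array([-0.00943508,  0.04397722,  0.00886622]), 'gripper_force': 0.0, 'gripper_width': 0.08739307280557508} 0.0188
```

View pics/scene1.png

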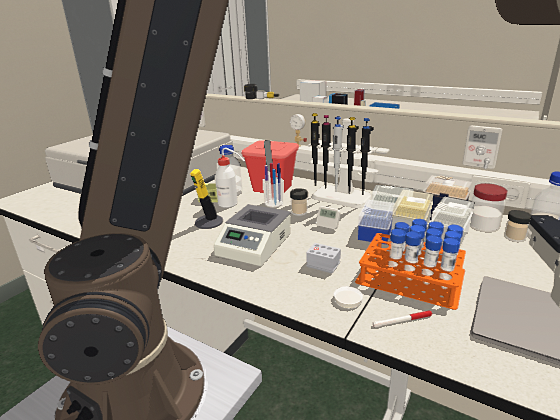

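View pics/side1.png

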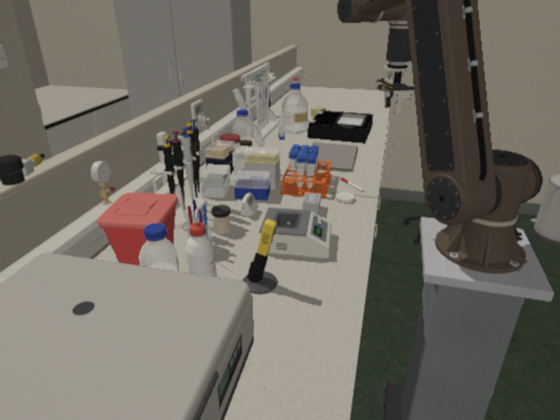

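The scene view shows the block at about (323,257), the heater at (252,232) with its well near (268,217), and the probe and stand at (203,200). The timer (329,213) and jar (299,200) are behind the block.

```bash
python3 - <<'E'
from h import *
d=np.load("scene1.npz");f,P=d["f"].astype(int),d["P"]
v,u=np.indices(P.shape[:2])
def box(a,b,c,e): return (u>=a)&(u<=b)&(v>=c)&(v<=e)
def rect(m):
    p=P[m][:,:2].astype(np.float32); print(m.sum(),cv2.minAreaRect(p),np.median(P[m],0))
z=P[...,2]
rect(box(300,345,238,275)&(abs(z-.045)<.004))
rect(box(215,292,200,265)&(abs(z-.075)<.003))
R,G,B=f[...,0],f[...,1],f[...,2]
m=box(185,215,165,215)&(R>150)&(G>120)&(B<90); q=P[m]; 
print(m.sum()); 
for lo in np.arange(.08,.2,.015):
    s=q[(q[:,2]>lo)&(q[:,2]<lo+.015)]
    if len(s): print(s.mean(0))
m=box(185,230,205,235)&(abs(z-.012)<.004)&(R<90);rect(m)
d=np.load("side1.npz");f,P=d["f"].astype(int),d["P"];z=P[...,2]
rect(box(300,323,190,225)&(abs(z-.045)<.004))
rect(box(255,335,205,260)&(abs(z-.075)<.003))
for p in [(299,200),(329,213),(347,298),(227,185)]: pass
R,G,B=f[...,0],f[...,1],f[...,2]
m=box(255,280,218,262)&(R>150)&(G>120)&(B<90); q=P[m]
for lo in np.arange(.08,.2,.015):
    s=q[(q[:,2]>lo)&(q[:,2]<lo+.015)]
    if len(s): print(s.mean(0))
rect(box(240,280,265,295)&(abs(z-.012)<.004)&(R<90))
E
```

```text
321 ((0.5003612041473389, -0.1107824444770813), (0.058395788073539734, 0.07256647199392319), 1.865246295928955) [ 0.49809658 -0.11216266  0.04401027]
867 ((0.5322927236557007, 0.1062154695391655), (0.13782596588134766, 0.14113865792751312), 5.686779022216797) [0.52346696 0.1006355  0.07429572]
236
[0.53392156 0.30773901 0.09435463]
[0.53249156 0.30439128 0.10296944]
[0.52974704 0.30474242 0.11752153]
[0.52572165 0.30396999 0.13280264]
[0.52134106 0.30286138 0.14725889]
[0.52139692 0.30156853 0.1627955 ]
[0.51685277 0.30763593 0.17735054]
84 ((0.538867175579071, 0.3130280673503876), (0.05438655614852905, 0.06312127411365509), 29.950292587280273) [0.53518371 0.3145546  0.01129481]
163 ((0.48978206515312195, -0.05454018712043762), (0.06076866760849953, 0.18802668154239655), 12.759490013122559) [ 0.50223456 -0.10552214  0.04425894]
767 ((0.5228765606880188, 0.17312651872634888), (0.1366271823644638, 0.27952641248703003), 6.215878486633301) [0.51555394 0.1023602  0.07462739]
[0.53993548 0.32077777 0.10413113]
[0.53666668 0.32110557 0.11686968]
[0.54214045 0.32107519 0.13085166]
[0.53884116 0.31971503 0.14862104]
[0.52492523 0.32154067 0.16321803]
[0.52085567 0.31757216 0.1787476 ]
[0.5257097  0.31341668 0.18559372]
333 ((0.5447123646736145, 0.3167847692966461), (0.07345566153526306, 0.06558355689048767), 35.11484146118164) [0.53915276 0.32275469 0.01102643]
```

```bash
cat >> h.py <<'E'
from scipy.spatial.transform import Rotation as Ro
def go(p,rpy):
    s=r.get_state(); R0=Ro.from_euler("xyz",s["eef_rot"],degrees=True)
    R1=Ro.from_euler("xyz",rpy,degrees=True)
    d=R0.inv().apply(np.array(p)-s["tcp_pos"]); w=(R0.inv()*R1).as_rotvec(degrees=True)
    print("row",d.round(4),w.round(2),"rows>=",np.linalg.norm(d)/.0417,np.linalg.norm(w)/7.16)
E
python3 -c "
from h import *
go([.50,-.111,.30],[180,0,-88])"
```

```text
row [-0.4086  0.3659 -0.0738] [ 8.000e-02  4.000e-02 -6.744e+01] rows>= 13.270842290007781 9.418639425123065
```

```bash
python3 -m pendant '[[-0.05,0.04,-0.08,0,0,0],[-0.05,0.04,-0.08,0,0,0],[-0.408,0.366,-0.074,0,0,-67.4],[-0.408,0.366,-0.074,0,0,-67.4],[-0.408,0.366,-0.074,0,0,-67.4],[-0.408,0.366,-0.074,0,0,-67.4],[-0.408,0.366,-0.074,0,0,-67.4],[-0.408,0.366,-0.074,0,0,-67.4],[-0.408,0.366,-0.074,0,0,-67.4],[-0.408,0.366,-0.074,0,0,-67.4],[-0.408,0.366,-0.074,0,0,-67.4],[-0.408,0.366,-0.074,0,0,-67.4]]'
python3 -c "
from h import *
go([.50,-.111,.30],[180,0,-88])"
```

```text
time_s: 1.1
tcp_pos: [0.4683, -0.1824, 0.2992]
eef_rot: [-180.0, 0.0, -87.6]
contact_force: [0.7, -0.3, -0.3]
gripper_width: 0.0875
gripper_force: 0.0
row [-0.0701 -0.0347 -0.0008] [-0.01  0.01  0.38] rows>= 1.8745388404869454 0.053332268448877125
```

```bash
python3 -m pendant '[[-0.07,-0.035,0,0,0,0],[-0.07,-0.035,0,0,0,0],[-0.07,-0.035,0,0,0,0],[-0.07,-0.035,0,0,0,0]]'
python3 -c "
from h import *
f,P=cap('wrist','pics/w1.png'); np.savez('w1.npz',f=f,P=P)"
```

```text
time_s: 1.43
tcp_pos: [0.5012, -0.1115, 0.2986]
eef_rot: [179.9, 0.0, -87.8]
contact_force: [0.2, -0.5, -0.9]
gripper_width: 0.0875
gripper_force: 0.0
```

View pics/w1.png

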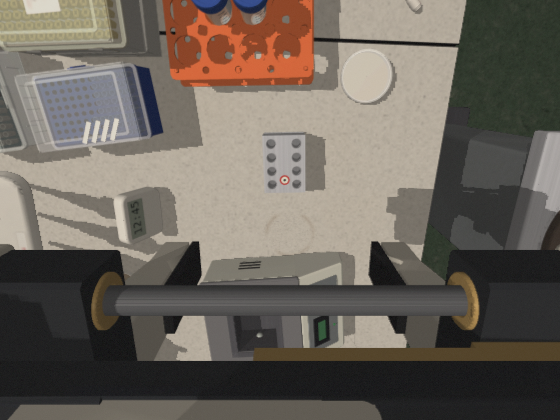

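The wrist view has the block at (285,162) with the red ring at (285,180), facing the heater. The well is at about (262,325), partly hidden by the gripper.

```bash
python3 - <<'E'
from h import *
d=np.load("w1.npz");f,P=d["f"].astype(int),d["P"];z=P[...,2]
v,u=np.indices(z.shape)
def rect(m):
    print(m.sum(),cv2.minAreaRect(P[m][:,:2].astype(np.float32)),np.median(P[m],0),P[m].mean(0))
m=(u>255)&(u<315)&(v>125)&(v<200)&(abs(z-.045)<.006); rect(m)
R,G,B=f[...,0],f[...,1],f[...,2]
q=(u>270)&(u<300)&(v>168)&(v<192)&(R-G>50); print("ring",P[q].mean(0),q.sum())
m=(u>200)&(u<345)&(v>250)&(v<290)&(abs(z-.075)<.005); rect(m)
E
```

```text
2010 ((0.5020690560340881, -0.111864373087883), (0.051499977707862854, 0.07216643542051315), 3.107567310333252) [ 0.50197613 -0.11321495  0.04535807] [ 0.50192821 -0.1130561   0.04524974]
ring [nan nan nan] 42
545 ((0.5369278192520142, 0.03549595922231674), (0.1321699619293213, 0.011415820568799973), 1.3977382183074951) [0.51886107 0.03623334 0.07424999] [0.52416261 0.03592036 0.07397051]
```

```bash
python3 -m pendant '[[-0.17,0,0,0,0,0.9],[-0.17,0,0,0,0,0.9],[-0.17,0,0,0,0,0.9],[-0.17,0,0,0,0,0.9],[-0.17,0,0,0,0,0.9],[-0.17,0,0,0,0,0.9]]'
python3 -c "
from h import *
f,P=cap('wrist','pics/w2.png'); np.savez('w2.npz',f=f,P=P)"
```

```text
time_s: 1.98
tcp_pos: [0.4946, 0.0575, 0.299]
eef_rot: [180.0, -0.0, -88.8]
contact_force: [-0.1, 0.5, -1.0]
gripper_width: 0.0876
gripper_force: 0.0
```

View pics/w2.png

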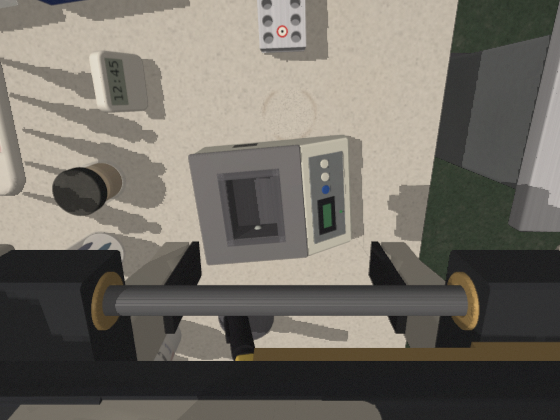

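The heater is now in full view, with its deck from (190,150) to (308,263) and the well at about (255,210). The stand is below it at (240,330).

```bash
python3 - <<'E'
from h import *
d=np.load("w2.npz");f,P=d["f"].astype(int),d["P"];z=P[...,2]
v,u=np.indices(z.shape)
def rect(p): print(len(p),cv2.minAreaRect(p[:,:2].astype(np.float32)),np.median(p,0))
m=(u>180)&(u<312)&(v>135)&(v<270)&(abs(z-.075)<.004); rect(P[m])
h=(u>200)&(u<295)&(v>165)&(v<245)&(z<.066); rect(P[h])
fl=h&(z<.034);rect(P[fl])
# hole boundary at deck level: deck pixels adjacent to hole
k=cv2.dilate(h.astype(np.uint8),np.ones((3,3)))>0
b=k&m; p=P[b]; rect(p)
for row in (175,190,205,220,235):
    print(row,[tuple(P[row,c].round(4)) for c in range(205,300) if m[row,c]!=m[row,c+1]])
for col in (230,255,275):
    print(col,[tuple(P[c,col].round(4)) for c in range(150,255) if m[c,col]!=m[c+1,col]])
E
```

```text
9836 ((0.5309056043624878, 0.1054893210530281), (0.13730764389038086, 0.14232878386974335), 6.107481002807617) [0.53178684 0.0964132  0.07536401]
2528 ((0.5672587156295776, 0.1225781962275505), (0.1383763998746872, 0.08364804089069366), 22.80668830871582) [0.53533544 0.11650179 0.03075915]
1908 ((0.566217303276062, 0.125198632478714), (0.13882702589035034, 0.0770115926861763), 23.22791862487793) [0.53364429 0.11072769 0.03039258]
142 ((0.5509691834449768, 0.10928983241319656), (0.09643851220607758, 0.08095232397317886), 6.879892349243164) [0.51613042 0.08474603 0.07513145]
175 []
190 [(np.float64(0.5626), np.float64(0.0831), np.float64(0.075)), (np.float64(0.5086), np.float64(0.0944), np.float64(0.0296))]
205 [(np.float64(0.56), np.float64(0.1024), np.float64(0.0724)), (np.float64(0.5071), np.float64(0.115), np.float64(0.0302))]
220 [(np.float64(0.5581), np.float64(0.1215), np.float64(0.0726)), (np.float64(0.5041), np.float64(0.1359), np.float64(0.0311))]
235 [(np.float64(0.5561), np.float64(0.1411), np.float64(0.073)), (np.float64(0.5105), np.float64(0.1413), np.float64(0.0701))]
230 [(np.float64(0.559), np.float64(0.0381), np.float64(0.0601)), (np.float64(0.5574), np.float64(0.0695), np.float64(0.0758)), (np.float64(0.5596), np.float64(0.1125), np.float64(0.0691))]
255 [(np.float64(0.5283), np.float64(0.0664), np.float64(0.076)), (np.float64(0.5293), np.float64(0.1435), np.float64(0.0691))]
275 [(np.float64(0.5051), np.float64(0.0673), np.float64(0.0754)), (np.float64(nan), np.float64(nan), np.float64(nan)), (np.float64(0.5046), np.float64(0.1053), np.float64(0.0754)), (np.float64(0.5044), np.float64(0.1407), np.float64(0.068))]
```

```bash
cat > well.py <<'E'
from h import *
d=np.load("w2.npz");P=d["P"];z=P[...,2]
c=r.capture("wrist") # calibration only
T=np.array(c["cam_to_world"]);print(T[:3,3])
v,u=np.indices(z.shape)
def pl(uv,h):
    D=np.c_[(uv[:,0]-c["cx"])/c["fx"],(uv[:,1]-c["cy"])/c["fy"],np.ones(len(uv))]@T[:3,:3].T
    return T[:2,3]+D[:,:2]*((h-T[2,3])/D[:,2])[:,None]
m=((u>180)&(u<312)&(v>135)&(v<270)&(z>.0715)&(z<.08)).astype(np.uint8)
h=((u>205)&(u<295)&(v>160)&(v<250)&(m==0)).astype(np.uint8)
h=cv2.morphologyEx(h,cv2.MORPH_OPEN,np.ones((5,5)))
n,l,s,_=cv2.connectedComponentsWithStats(h);i=1+s[1:,4].argmax();print(s[i])
q=pl(np.c_[u[l==i],v[l==i]].astype(float),.075)
print("hole",cv2.minAreaRect(q.astype(np.float32)),q.mean(0))
q=pl(np.c_[u[m>0],v[m>0]].astype(float),.075)
print("deck",cv2.minAreaRect(q.astype(np.float32)))
E
python3 well.py
```

```text
[ 0.49599444 -0.02489378  0.45762881]
[ 227  177   51   61 2641]
hole ((0.5321162343025208, 0.10362367331981659), (0.05437348783016205, 0.07367852330207825), 6.084655284881592) [0.53209738 0.1026231 ]
deck ((0.5314059257507324, 0.10344985127449036), (0.13462930917739868, 0.141325443983078), 6.145227909088135)
```

```bash
python3 -c "
from h import *
go([.502,-.1125,.034],[180,0,-86.9])"
```

```text
row [ 0.1681 -0.0043  0.2651] [ 0.02 -0.02 -2.06] rows>= 7.528449022889683 0.2876899307992732
```

```bash
python3 -m pendant '[[0.168,-0.004,0.06,0,0,-2],[0.168,-0.004,0.06,0,0,-2],[0.168,-0.004,0.06,0,0,-2],[0.168,-0.004,0.06,0,0,-2],[0.168,-0.004,0.06,0,0,-2],[0.168,-0.004,0.14,0,0,-2],[0.168,-0.004,0.18,0,0,-2],[0.168,-0.004,0.21,0,0,-2],[0.168,-0.004,0.21,0,0,-2],[0.168,-0.004,0.21,0,0,-2]]'
python3 -c "
from h import *
go([.502,-.1125,.034],[180,0,-86.9])"
```

```text
time_s: 2.92
tcp_pos: [0.4976, -0.1133, 0.0841]
eef_rot: [179.5, 0.0, -87.2]
contact_force: [-0.6, -0.4, -0.6]
gripper_width: 0.0876
gripper_force: 0.0
row [-0.0006 -0.0049  0.0501] [ 0.54  0.   -0.26] rows>= 1.2063820856632186 0.08385450397533156
```

```bash
python3 -m pendant '[[0,0,0,0,0,0],[0,0,0,0,0,0]]'
python3 -c "
from h import *
go([.502,-.1125,.034],[180,0,-86.9])"
```

```text
time_s: 3.08
tcp_pos: [0.5033, -0.1122, 0.0909]
eef_rot: [-179.9, -0.0, -87.0]
contact_force: [0.8, 0.2, 0.4]
gripper_width: 0.0872
gripper_force: 0.0
row [0.0002 0.0014 0.0569] [-0.12 -0.03 -0.08] rows>= 1.3648320180465052 0.02038380737954931
```

```bash
python3 -m pendant '[[0,0.001,0.03,0,0,0],[0,0.001,0.045,0,0,0],[0,0.001,0.054,0,0,0],[0,0.001,0.054,0,0,0],[0,0.001,0.054,0,0,0],[0,0.001,0.054,0,0,0]]'
python3 -c "
from h import *
go([.502,-.1125,.034],[180,0,-86.9])"
```

```text
time_s: 3.58
tcp_pos: [0.5024, -0.1113, 0.0368]
eef_rot: [-179.8, -0.0, -86.9]
contact_force: [-0.7, 0.7, 0.4]
gripper_width: 0.0875
gripper_force: 0.0
row [0.0012 0.0005 0.0028] [-0.16 -0.   -0.01] rows>= 0.07364863007410578 0.021800391243769153
```

```bash
python3 -m pendant '[[0.001,0,0.0025,0,0,0],[0.001,0,0.0025,0,0,0],[0.001,0,0.0025,0,0,0]]'; python3 -m pendant '[[0,0,0,0,0,0],[0,0,0,0,0,0],[0,0,0,0,0,0],[0,0,0,0,0,0],[0,0,0,0,0,0],[0,0,0,0,0,0],[0,0,0,0,0,0],[0,0,0,0,0,0]]' 0.04 25
```

```text
time_s: 3.83
tcp_pos: [0.5014, -0.1124, 0.0331]
eef_rot: [-180.0, 0.0, -86.9]
contact_force: [0.6, 0.3, -0.1]
gripper_width: 0.0875
gripper_force: 0.0
time_s: 4.5
tcp_pos: [0.5013, -0.1123, 0.0326]
eef_rot: [-180.0, -0.0, -86.9]
contact_force: [0.2, 0.7, 0.0]
gripper_width: 0.0515
gripper_force: 25.0
```

```bash
python3 -m pendant '[[0,0,-0.03,0,0,0],[0,0,-0.07,0,0,0],[0,0,-0.11,0,0,0],[0,0,-0.12,0,0,0],[0,0,-0.12,0,0,0]]'
python3 -c "
from h import *
go([.532,.1034,.15],[180,0,-83.9])"
```

```text
time_s: 4.92
tcp_pos: [0.5031, -0.1122, 0.156]
eef_rot: [-179.6, 0.0, -86.9]
contact_force: [0.4, 0.1, -3.2]
gripper_width: 0.052
gripper_force: 25.0
row [-0.2138 -0.0404  0.0064] [-0.37  0.01 -3.02] rows>= 5.219314724335598 0.425031865602807
```

```bash
python3 -m pendant '[[-0.035,-0.006,0.006,0,0,-3],[-0.075,-0.014,0.006,0,0,-3],[-0.115,-0.022,0.006,0,0,-3],[-0.155,-0.03,0.006,0,0,-3],[-0.19,-0.037,0.006,0,0,-3],[-0.214,-0.04,0.006,0,0,-3],[-0.214,-0.04,0.006,0,0,-3],[-0.214,-0.04,0.006,0,0,-3],[-0.214,-0.04,0.006,0,0,-3]]'
python3 - <<'E'
from h import *
go([.532,.1034,.11],[180,0,-83.9])
f,P=cap('wrist','pics/w3.png'); np.savez('w3.npz',f=f,P=P)
f,P=cap('side'); f=f[:,:,::-1][150:310,200:400]; cv2.imwrite('pics/s3.png',cv2.resize(f,None,fx=3.5,fy=3.5,interpolation=2))
E
```

```text
time_s: 5.67
tcp_pos: [0.5284, 0.103, 0.1449]
eef_rot: [179.8, -0.1, -83.9]
contact_force: [-0.7, 0.2, -2.4]
gripper_width: 0.0516
gripper_force: 25.0
row [-0.     -0.0037  0.0349] [ 0.18 -0.05 -0.02] rows>= 0.8411619315675583 0.02604208649575012
```

View pics/w3.png

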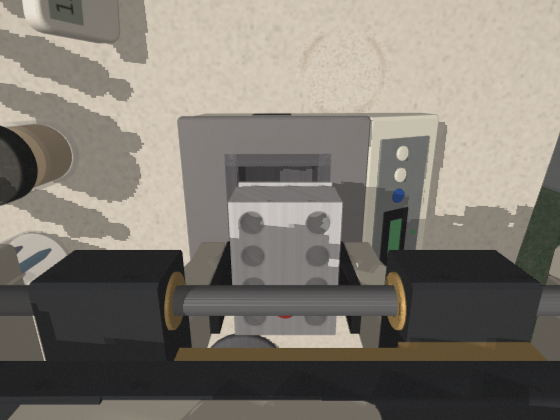

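The block is held straight between the fingers, with its top spanning columns 232–340. The far part of the well shows above it at columns 226–330. I'll compute the lateral offsets from this view.

```bash
python3 - <<'E'
from h import *
s=r.get_state(); print(s["tcp_pos"],s["eef_rot"])
c=r.capture("wrist");f=c["frame"].astype(int);T=np.array(c["cam_to_world"])
d=np.load("w3.npz");P=d["P"];z=P[...,2]; v,u=np.indices(z.shape)
def pl(uv,h):
    uv=np.array(uv,float);D=np.c_[(uv[:,0]-c["cx"])/c["fx"],(uv[:,1]-c["cy"])/c["fy"],np.ones(len(uv))]@T[:3,:3].T
    return T[:2,3]+D[:,:2]*((h-T[2,3])/D[:,2])[:,None]
t=(u>225)&(u<345)&(v>180)&(v<245)&(z>.13); ht=np.median(z[t]);print("top z",ht)
vv=v[t]; 
for row in (195,210,225,238):
    cs=u[row][t[row]]; print(row,cs.min(),cs.max(),pl([[cs.min()-.5,row],[cs.max()+.5,row]],ht).round(4).tolist())
print("front edge", [ (col,int(v[:,col][t[:,col]].min()),pl([[col,v[:,col][t[:,col]].min()-.5]],ht).round(4).tolist()) for col in (245,285,325)])
for row in (160,168,175):
    print(row,z[row,215:345:6].round(3).tolist())
    k=[x for x in range(200,350) if (z[row,x]>.0715)!=(z[row,x+1]>.0715)]
    print(k,pl([[x+.5,row] for x in k],.075).round(4).tolist())
for col in (250,285,315):
    k=[x for x in range(125,185) if (z[x,col]>.0715)!=(z[x+1,col]>.0715)]
    print(col,k,pl([[col,x+.5] for x in k],.075).round(4).tolist())
E
```

```text
[0.52887089 0.10243431 0.14566798] [ 1.79898709e+02 -3.32342231e-02 -8.39901162e+01]
top z 0.15716299236476414
195 232 338 [[0.5565, 0.0668], [0.5081, 0.0617]]
210 228 341 [[0.5579, 0.0742], [0.5056, 0.0687]]
225 229 340 [[0.557, 0.0815], [0.5049, 0.0761]]
238 230 340 [[0.5562, 0.0881], [0.5039, 0.0826]]
front edge [(245, 187, [[0.5506, 0.0622]]), (285, 187, [[0.5327, 0.0603]]), (325, 187, [[0.5147, 0.0584]])]
160 [0.076, 0.074, 0.075, 0.076, 0.075, 0.075, 0.077, 0.077, 0.076, 0.075, 0.076, 0.077, 0.076, 0.077, 0.076, 0.077, 0.076, 0.076, 0.076, 0.074, 0.075, 0.075]Traceback (most recent call last):
  File "<stdin>", line 16, in <module>
  File "<stdin>", line 6, in pl
IndexError: too many indices for array: array is 1-dimensional, but 2 were indexed
```

```bash
python3 - <<'E'
from h import *
c=r.capture("wrist");T=np.array(c["cam_to_world"]);print(T[:3,3])
d=np.load("w3.npz");P=d["P"];z=P[...,2]; v,u=np.indices(z.shape)
def pl(uv,h):
    uv=np.array(uv,float).reshape(-1,2);D=np.c_[(uv[:,0]-c["cx"])/c["fx"],(uv[:,1]-c["cy"])/c["fy"],np.ones(len(uv))]@T[:3,:3].T
    return T[:2,3]+D[:,:2]*((h-T[2,3])/D[:,2])[:,None]
for col in (240,286,330): print(col,z[183:206:2,col].round(3).tolist(), P[183:206:2,col,1].round(4).tolist())
for row in (165,170,175,180): print(row,z[row,218:340:5].round(3).tolist())
for row in (165,170,175,180):
    k=[x for x in range(200,350) if (z[row,x]>.0715)!=(z[row,x+1]>.0715)]
    print(row,k,pl([[x+.5,row] for x in k],.075).round(4).tolist())
E
```

```text
[0.53736929 0.02165728 0.30459955]
240 [0.121, 0.121, 0.132, 0.136, 0.139, 0.144, 0.146, 0.15, 0.153, 0.156, 0.157, 0.157] [0.0708, 0.072, 0.0701, 0.0701, 0.0701, 0.0699, 0.0701, 0.0698, 0.0699, 0.0699, 0.0705, 0.0715]
286 [0.122, 0.121, 0.131, 0.136, 0.139, 0.144, 0.148, 0.149, 0.153, 0.156, 0.157, 0.157] [0.0678, 0.0692, 0.0678, 0.0676, 0.0676, 0.0674, 0.0673, 0.0679, 0.0678, 0.0677, 0.0683, 0.0694]
330 [0.121, 0.121, 0.132, 0.136, 0.138, 0.144, nan, 0.15, 0.153, 0.158, 0.157, 0.157] [0.0654, 0.0666, 0.0651, 0.0651, 0.0655, 0.0651, nan, 0.0653, 0.0655, 0.0652, 0.0662, 0.0672]
165 [0.075, 0.075, 0.076, 0.076, 0.076, 0.075, 0.076, 0.075, 0.076, 0.076, 0.076, 0.076, nan, 0.075, 0.076, 0.077, 0.077, 0.075, 0.076, 0.076, 0.077, 0.076, 0.075, 0.076, 0.075]
170 [0.076, 0.077, 0.076, 0.076, 0.073, 0.044, 0.03, 0.029, 0.03, 0.029, 0.029, 0.031, 0.03, 0.031, 0.031, 0.03, 0.03, 0.03, 0.03, 0.043, 0.075, 0.075, 0.076, 0.076, 0.075]
175 [0.075, 0.075, 0.076, 0.075, 0.074, 0.044, 0.03, 0.03, 0.03, 0.03, 0.031, 0.03, 0.03, 0.031, 0.031, 0.031, 0.03, 0.031, 0.031, 0.043, 0.074, 0.076, 0.075, 0.075, 0.076]
180 [0.076, 0.075, 0.076, 0.075, 0.073, 0.047, 0.032, 0.03, 0.03, 0.031, 0.031, 0.031, 0.031, 0.03, 0.03, 0.031, 0.031, 0.031, 0.03, 0.045, 0.075, 0.077, 0.076, 0.075, 0.075]
165 [261, 262, 277, 278] [[0.5482, 0.0683], [0.5475, 0.0682], [0.5372, 0.0671], [0.5365, 0.0671]]
170 [238, 316] [[0.5638, 0.0735], [0.5099, 0.0678]]
175 [238, 316] [[0.5635, 0.077], [0.5094, 0.0713]]
180 [238, 316] [[0.5633, 0.0806], [0.509, 0.0749]]
```

```bash
python3 -c "
from h import *
go([.5335,.105,.11],[180,0,-83.9])"
```

```text
row [-0.0021 -0.0045  0.0363] [ 0.04 -0.01 -0.11] rows>= 0.877847548665402 0.016621091114025325
```

```bash
python3 -m pendant '[[-0.0021,-0.0045,0.01,0,0,0],[-0.0021,-0.0045,0.025,0,0,0],[-0.0021,-0.0045,0.034,0,0,0],[-0.0021,-0.0045,0.034,0,0,0],[-0.0021,-0.0045,0.034,0,0,0]]'
python3 -m pendant '[[0,0,0.005,0,0,0],[0,0,0.01,0,0,0],[0,0,0.015,0,0,0],[0,0,0.015,0,0,0]]'
```

```text
time_s: 6.28
tcp_pos: [0.5335, 0.1055, 0.1119]
eef_rot: [179.9, -0.1, -83.9]
contact_force: [0.9, 1.0, -3.2]
gripper_width: 0.0513
gripper_force: 25.0
time_s: 6.62
tcp_pos: [0.5332, 0.1058, 0.0966]
eef_rot: [179.9, -0.0, -83.9]
contact_force: [-0.5, 0.3, -2.8]
gripper_width: 0.0516
gripper_force: 25.0
```

```bash
python3 -m pendant '[[0,0,0.005,0,0,0],[0,0,0.01,0,0,0],[0,0,0.015,0,0,0],[0,0,0.017,0,0,0],[0,0,0.017,0,0,0]]'
```

```text
time_s: 7.03
tcp_pos: [0.5334, 0.1058, 0.0798]
eef_rot: [179.9, -0.0, -83.9]
contact_force: [-0.2, 0.3, -2.7]
gripper_width: 0.0518
gripper_force: 25.0
```

Clean entry, with no side force. I'll go down a little further, then release and rise.

```bash
python3 -m pendant '[[0,0,0.0015,0,0,0],[0,0,0.0025,0,0,0],[0,0,0.0025,0,0,0]]'; python3 -m pendant '[[0,0,0,0,0,0],[0,0,0,0,0,0],[0,0,0,0,0,0],[0,0,0,0,0,0],[0,0,0,0,0,0],[0,0,0,0,0,0]]' 0.075
python3 -m pendant '[[0,0,-0.03,0,0,0],[0,0,-0.05,0,0,0],[0,0,-0.05,0,0,0],[0,0,-0.05,0,0,0]]' 0
python3 - <<'E'
from h import *
f,P=cap('wrist','pics/w4.png')
E
```

```text
time_s: 7.28
tcp_pos: [0.5338, 0.106, 0.0781]
eef_rot: [180.0, -0.0, -83.9]
contact_force: [-1.0, -0.3, -2.2]
gripper_width: 0.0518
gripper_force: 25.0
time_s: 7.78
tcp_pos: [0.5339, 0.1061, 0.0783]
eef_rot: [-180.0, 0.0, -83.9]
contact_force: [-0.2, 1.1, 0.8]
gripper_width: 0.0744
gripper_force: 0.0
time_s: 8.12
tcp_pos: [0.5346, 0.1065, 0.1294]
eef_rot: [-179.8, 0.1, -83.9]
contact_force: [0.2, 0.1, -0.5]
gripper_width: 0.0542
gripper_force: 0.0
```

View pics/w4.png

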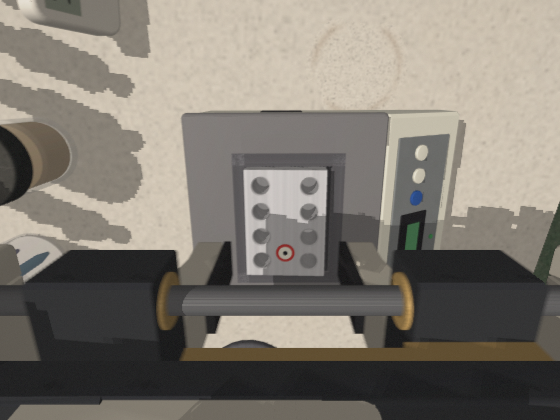

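The block is seated in the well and resting on the balls. Its outline runs from (245,168) to (327,276), with the ring at (285,253). Next I'll measure the block and close the fingers.

```bash
cat > blk.py <<'E'
from h import *
from scipy.optimize import least_squares
f,P=cap("wrist");z=P[...,2]; v,u=np.indices(z.shape); f=f.astype(int)
w=(u>240)&(u<332)&(v>160)&(v<285)
t=w&(z>.07)
R,G,B=f[...,0],f[...,1],f[...,2]
ring=w&(R-G>60)&(R-B>60)
print("z pct",np.nanpercentile(z[w&(u>255)&(u<318)&(v>180)&(v<265)],[10,50,90]))
print("block",cv2.minAreaRect(P[t&(u>246)&(u<326)&(v>166)&(v<277)][:,:2].astype(np.float32)))
q=P[ring];q=q[np.isfinite(q[:,0])];print("ring",len(q),cv2.minEnclosingCircle(q[:,:2].astype(np.float32)),q.mean(0))
s=r.get_state();print(s["tcp_pos"])
E
python3 -m pendant '[[0,0,0,0,0,0],[0,0,0,0,0,0],[0,0,0,0,0,0],[0,0,0,0,0,0],[0,0,0,0,0,0]]' 0 20; python3 blk.py
```

```text
time_s: 8.58
tcp_pos: [0.5337, 0.1059, 0.1277]
eef_rot: [180.0, -0.0, -83.9]
contact_force: [-0.8, 0.6, 0.2]
gripper_width: 0.0167
gripper_force: 0.0
z pct [0.06834291 0.0843274  0.13536029]
block ((0.5329420566558838, 0.10360366851091385), (0.049960456788539886, 0.07298053801059723), 5.875328063964844)
ring 107 ((0.5324434041976929, 0.12581941485404968), 0.0057274410501122475) [0.53270154 0.12396534 0.08543024]
[0.53371979 0.10594807 0.12780932]
```

```bash
python3 -m pendant '[[0,0,0.02,0,0,0],[0,0,0.034,0,0,0],[0,0,0.034,0,0,0]]'; python3 -m pendant '[[0,0,0.004,0,0,0],[0,0,0.008,0,0,0],[0,0,0.012,0,0,0],[0,0,0.015,0,0,0],[0,0,0.017,0,0,0],[0,0,0.017,0,0,0]]'
```

```text
time_s: 8.88
tcp_pos: [0.5321, 0.1053, 0.0915]
eef_rot: [179.8, -0.1, -84.0]
contact_force: [-0.2, -0.1, -0.4]
gripper_width: 0.0006
gripper_force: 0.0
time_s: 9.38
tcp_pos: [0.5337, 0.106, 0.0768]
eef_rot: [180.0, -0.0, -83.9]
contact_force: [-0.6, -0.4, 0.0]
gripper_width: 0.0005
gripper_force: 0.0
```

```bash
python3 -m pendant '[[0,0,0.001,0,0,0],[0,0,0.002,0,0,0],[0,0,0.003,0,0,0],[0,0,0.003,0,0,0]]'
```

```text
time_s: 9.72
tcp_pos: [0.534, 0.1061, 0.0753]
eef_rot: [-180.0, -0.0, -83.9]
contact_force: [-4.0, -0.2, 10.7]
gripper_width: 0.0005
gripper_force: 5.3
```

```bash
python3 -m pendant '[[0,0,-0.02,0,0,0],[0,0,-0.052,0,0,0],[0,0,-0.052,0,0,0],[0,0,-0.052,0,0,0],[0,0,-0.052,0,0,0]]' 0.06; sed -i 's/z>.07)/abs(z-.075)<.005)/;s/v<265/v<240/' blk.py; python3 blk.py
```

```text
time_s: 10.13
tcp_pos: [0.5337, 0.106, 0.1262]
eef_rot: [-180.0, 0.0, -83.9]
contact_force: [-1.4, 0.3, -0.1]
gripper_width: 0.0283
gripper_force: 0.0
z pct [0.05719891 0.0750458  0.07606812]
block ((0.5330310463905334, 0.10628130286931992), (0.0511903278529644, 0.07837779819965363), 6.24320650100708)
ring 98 ((0.5311644077301025, 0.12598612904548645), 0.006029129959642887) [0.53110727 0.12494642 0.07567778]
[0.53334899 0.10585177 0.12558454]
```

```bash
python3 - <<'E'
from h import *
print(r.get_state()["joints"].round(1))
go([.52,.29,.33],[180,0,-83.9])
d=np.load("scene1.npz");P=d["P"]
for u,v in [(227,180),(223,185),(232,190),(226,162),(299,200),(329,218),(215,190)]: print(u,v,P[v,u].round(3))
E
```

```text
[ 31.9  13.4 -23.7  -0.  -52.9 -25.8]
row [-0.1845 -0.006  -0.2044] [ 0.05 -0.   -0.05] rows>= 6.605591518217461 0.009006281669972362
227 180 [0.668 0.321 0.098]
223 185 [0.659 0.332 0.082]
232 190 [0.68  0.313 0.06 ]
226 162 [0.682 0.329 0.155]
299 200 [0.718 0.079 0.056]
329 218 [ 0.682 -0.041  0.037]
215 190 [0.676 0.385 0.047]
```

```bash
python3 -m pendant '[[0,0,-0.04,0,0,0],[0,0,-0.08,0,0,0],[0,0,-0.12,0,0,0],[-0.03,0,-0.15,0,0,0],[-0.06,0,-0.18,0,0,0],[-0.09,0,-0.204,0,0,0],[-0.13,-0.006,-0.204,0,0,0],[-0.165,-0.006,-0.204,0,0,0],[-0.185,-0.006,-0.204,0,0,0],[-0.185,-0.006,-0.204,0,0,0],[-0.185,-0.006,-0.204,0,0,0],[-0.185,-0.006,-0.204,0,0,0]]'
python3 - <<'E'
from h import *
f,P=cap('wrist','pics/w5.png'); np.savez('w5.npz',f=f,P=P); print(r.get_state()["tcp_pos"])
E
```

```text
time_s: 11.18
tcp_pos: [0.52, 0.2904, 0.329]
eef_rot: [179.9, -0.1, -83.9]
contact_force: [-1.1, 0.2, 0.0]
gripper_width: 0.0604
gripper_force: 0.0
[0.52019639 0.29003249 0.32942289]
```

View pics/w5.png

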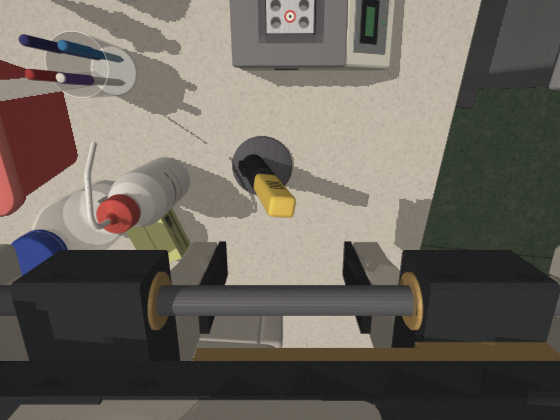

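The probe's handle end is at (282,207), its collar and tube are near (258,170), and the foot is centred at about (262,165). I'll fit the handle box to the yellow points.

```bash
cat > fit.py <<'E'
from h import *
from scipy.optimize import least_squares
def yel(f,P,b):
    f=f.astype(int);R,G,B=f[...,0],f[...,1],f[...,2];v,u=np.indices(R.shape)
    m=(u>b[0])&(u<b[1])&(v>b[2])&(v<b[3])&(R>110)&(R-B>60)&(G-B>30)&(abs(R-G)<90)
    m=cv2.erode(m.astype(np.uint8),np.ones((2,2)))>0
    q=P[m];q=q[np.isfinite(q[:,0])];return q[(q[:,2]>.085)&(q[:,2]<.2)]
def fit(q,x0):
    def res(x):
        A=Ro.from_euler("zy",[x[2],-.25]); l=A.inv().apply(q-np.array([x[0],x[1],.086]))
        d=abs(l-[0,0,54])if 0 else abs(l-np.array([0,0,.054]))-np.array([.0135,.011,.046])
        return np.where((d>0).any(1),np.linalg.norm(np.maximum(d,0),axis=1),d.max(1))
    s=least_squares(res,x0,loss="soft_l1",f_scale=.002)
    x=s.x; print(len(q),"origin",x[:2].round(4),"psi deg",np.degrees(x[2]).round(2),"rms",np.sqrt((res(x)**2).mean()).round(4))
    return x
if __name__=="__main__":
    qs=[]
    for n,b in(("w5",(245,305,165,225)),("scene1",(185,215,165,215)),("side1",(250,285,215,265))):
        d=np.load(n+".npz");q=yel(d["f"],d["P"],b);fit(q,[.535,.31,0]);qs.append(q)
    d=np.load("w5.npz");P=d["P"];v,u=np.indices(P.shape[:2]);f=d["f"].astype(int)
    m=(u>225)&(u<300)&(v>130)&(v<200)&(abs(P[...,2]-.012)<.004)&(f.max(-1)<110)
    print("foot",cv2.minEnclosingCircle(P[m][:,:2].astype(np.float32)),m.sum())
E
python3 fit.py
```

```text
1036 origin [0.5438 0.311 ] psi deg -2.98 rms 0.0008
199 origin [0.5445 0.3122] psi deg -2.27 rms 0.0015
328 origin [0.545  0.3104] psi deg -4.12 rms 0.0013
foot ((0.5500561594963074, 0.3086828887462616), 0.043391238898038864) 1504
```

```bash
cat > pg.py <<'E'
import sys
from h import *
O=np.array([.544,.311,.086]);A=Ro.from_euler("zy",[np.radians(-3),-.25])
def tgt(k):
    T=A*Ro.from_euler("x",180,degrees=True)
    return O+A.apply([0,0,k]),T.as_euler("xyz",degrees=True)
p,e=tgt(float(sys.argv[1]));print(p.round(4),e.round(2));go(p,e)
E
python3 pg.py .15
```

```text
[0.5069 0.311  0.2313] [-179.23  -14.3    -3.1 ]
row [-0.0223  0.0109  0.0981] [ 10.8   11.31 -80.49] rows>= 2.4264012492808646 11.451149668108421
```

```bash
sed -i 's/"zy"/"ZY"/' fit.py pg.py; python3 fit.py
```

```text
1036 origin [0.5437 0.3101] psi deg -3.15 rms 0.0008
199 origin [0.5444 0.3117] psi deg -2.4 rms 0.0015
328 origin [0.5451 0.3095] psi deg -3.73 rms 0.0013
foot ((0.5500561594963074, 0.3086828887462616), 0.043391238898038864) 1504
```

```bash
sed -i 's/\.544,\.311,/.544,.3102,/' pg.py; python3 pg.py .15
```

```text
[0.5069 0.3121 0.2313] [180.   -14.32  -3.  ]
row [-0.0235  0.0108  0.0981] [ 10.2   11.85 -80.49] rows>= 2.4320653970846617 11.45104462953756
```

```bash
python3 -m pendant '[[0,0,0,10.2,11.85,-80.5],[0,0,0,10.2,11.85,-80.5],[0,0,0,10.2,11.85,-80.5],[0,0,0,10.2,11.85,-80.5],[-0.024,0.011,0.05,10.2,11.85,-80.5],[-0.024,0.011,0.05,10.2,11.85,-80.5],[-0.024,0.011,0.05,10.2,11.85,-80.5],[-0.024,0.011,0.08,10.2,11.85,-80.5],[-0.024,0.011,0.098,10.2,11.85,-80.5],[-0.024,0.011,0.098,10.2,11.85,-80.5],[-0.024,0.011,0.098,10.2,11.85,-80.5],[-0.024,0.011,0.098,10.2,11.85,-80.5]]' 0.06
python3 -m pendant '[[0,0,0,0,0,0],[0,0,0,0,0,0],[0,0,0,0,0,0]]'; python3 pg.py .15;python3 pg.py .0392
```

```text
time_s: 12.23
tcp_pos: [0.5067, 0.3117, 0.2317]
eef_rot: [180.0, -14.4, -2.6]
contact_force: [-0.3, 0.5, 0.7]
gripper_width: 0.0599
gripper_force: 0.0
time_s: 12.48
tcp_pos: [0.5071, 0.3129, 0.2324]
eef_rot: [-179.9, -14.4, -3.2]
contact_force: [-0.4, -0.2, 0.4]
gripper_width: 0.0599
gripper_force: 0.0
[0.5069 0.3121 0.2313] [180.   -14.32  -3.  ]
row [-0.0004  0.0007  0.001 ] [-0.07 -0.05 -0.16] rows>= 0.03196849531847437 0.025556409295872246
[0.5343 0.3107 0.124 ] [180.   -14.32  -3.  ]
row [-0.0005  0.0009  0.1118] [-0.07 -0.05 -0.16] rows>= 2.682046953869606 0.025556409295872246
```

```bash
python3 -m pendant '[[0,0.0005,0.025,0,0,0],[0,0.0005,0.05,0,0,0],[0,0.0005,0.075,0,0,0],[0,0.0005,0.1,0,0,0],[0,0.0005,0.111,0,0,0],[0,0.0005,0.111,0,0,0],[0,0.0005,0.111,0,0,0]]'; python3 pg.py .0392
python3 -m pendant '[[0,0,0,0,0,0],[0,0,0,0,0,0],[0,0,0,0,0,0],[0,0,0,0,0,0],[0,0,0,0,0,0],[0,0,0,0,0,0],[0,0,0,0,0,0],[0,0,0,0,0,0],[0,0,0,0,0,0],[0,0,0,0,0,0]]' 0.01 30
```

```text
time_s: 13.07
tcp_pos: [0.5346, 0.3111, 0.1242]
eef_rot: [180.0, -14.3, -3.1]
contact_force: [-0.6, 0.1, 0.4]
gripper_width: 0.0602
gripper_force: 0.0
[0.5343 0.3107 0.124 ] [180.   -14.32  -3.  ]
row [-0.0003  0.0004  0.0002] [ 0.02 -0.01 -0.06] rows>= 0.012962256546082157 0.0087267302472412
time_s: 13.9
tcp_pos: [0.5343, 0.3116, 0.1249]
eef_rot: [-179.9, -14.4, -3.0]
contact_force: [-2.5, -0.3, 5.1]
gripper_width: 0.0219
gripper_force: 30.0
```

```bash
python3 -m pendant '[[0,0,-0.01,0,0,0],[0,0,-0.03,0,0,0],[0,0,-0.05,0,0,0],[0,0,-0.07,0,0,0],[0,0,-0.09,0,0,0],[0,0,-0.11,0,0,0],[0,0,-0.13,0,0,0],[0,0,-0.13,0,0,0],[0,0,-0.13,0,0,0]]'
python3 -c "
from h import *
s=r.get_state();print(s['contact_force'],s['tcp_pos'])
go([.531,.20,.31],[180,0,-3])"
```

```text
time_s: 14.65
tcp_pos: [0.5019, 0.3135, 0.2519]
eef_rot: [-179.8, -14.4, -3.0]
contact_force: [-0.1, -0.4, -2.7]
gripper_width: 0.022
gripper_force: 30.0
[-0.08148145 -0.36398856 -2.70308146] [0.50186359 0.31349659 0.25188561]
row [ 0.0484  0.1117 -0.0479] [ -0.2  -14.42   0.03] rows>= 3.1366033574086827 2.0134686882325847
```

```bash
python3 -m pendant '[[0.02,0,-0.03,0,-4,0],[0.035,0.03,-0.048,0,-9,0],[0.048,0.06,-0.048,0,-14.4,0],[0.048,0.09,-0.048,0,-14.4,0],[0.048,0.111,-0.048,0,-14.4,0],[0.048,0.111,-0.048,0,-14.4,0],[0.048,0.111,-0.048,0,-14.4,0],[0.048,0.111,-0.048,0,-14.4,0]]'
python3 - <<'E'
from h import *
f,P=cap('wrist','pics/w6.png'); np.savez('w6.npz',f=f,P=P); s=r.get_state(); print(s["tcp_pos"],s["eef_rot"])
E
```

```text
time_s: 15.32
tcp_pos: [0.5306, 0.2002, 0.308]
eef_rot: [-180.0, 0.1, -3.0]
contact_force: [-0.4, 0.9, -1.9]
gripper_width: 0.0218
gripper_force: 30.0
[0.53056518 0.20071028 0.30810449] [-1.79970880e+02  8.50978984e-02 -2.95322569e+00]
```

View pics/w6.png

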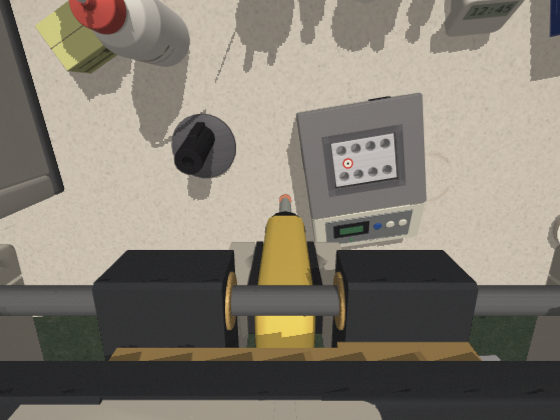

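The probe is held upright, with its copper tip at (285,200). The ring on the flush block is at (348,163). I'll measure both in this one picture.

```bash
cat > tip.py <<'E'
from h import *
import sys
f,P=cap("wrist");c=r.capture("wrist");T=np.array(c["cam_to_world"])
f=f.astype(int);R,G,B=f[...,0],f[...,1],f[...,2];v,u=np.indices(R.shape)
red=((R-G>60)&(R-B>60)).astype(np.uint8);red[250:]=0
n,l,s,ce=cv2.connectedComponentsWithStats(red)
def pl(p,h):
    D=T[:3,:3]@[(p[0]-c["cx"])/c["fx"],(p[1]-c["cy"])/c["fy"],1]; return T[:2,3]+D[:2]*(h-T[2,3])/D[2]
st=r.get_state();print("tcp",st["tcp_pos"].round(4),st["eef_rot"].round(2),"cam",T[:3,3].round(3))
zt=st["tcp_pos"][2]-.1022
for i in range(1,n):
    if s[i,4]>12: 
        m=l==i; q=P[m]; print(s[i],ce[i].round(1),"on .075",pl(ce[i],.075).round(4),"bbox",pl(s[i,:2]+(s[i,2:4]-1)/2,.075).round(4),"depth",np.nanmedian(q,0).round(4))
cop=(abs(u-285)<12)&(abs(v-200)<15)&(R-B>25)&(R>80)
q=P[cop];print("copper px",cop.sum(),u[cop].mean(),v[cop].min(),v[cop].max(),np.nanmedian(q,0).round(4),np.nanmin(q,0).round(4),np.nanmax(q,0).round(4),"zt",zt)
yl=(v>215)&(v<290)&(u>255)&(u<320)&(R-B>60)&(G-B>30); q=P[yl];q=q[np.isfinite(q[:,0])]
for lo in np.arange(.28,.42,.015):
    k=q[(q[:,2]>lo)&(q[:,2]<lo+.015)]
    if len(k)>10: print("yel",k.mean(0).round(4),np.percentile(k[:,1],[2,98]).round(4),np.percentile(k[:,0],98).round(4))
stem=(abs(u-285)<14)&(v>190)&(v<222); q=P[stem&(P[...,2]>.19)]
for lo in np.arange(.19,.30,.012):
    k=q[(q[:,2]>lo)&(q[:,2]<lo+.012)]
    if len(k)>3: print("stem",k.mean(0).round(4),k[:,1].min().round(4),k[:,1].max().round(4),k[:,0].max().round(4))
E
python3 tip.py
```

```text
tcp [0.5306 0.2011 0.3084] [-1.7996e+02  6.0000e-02 -2.9100e+00] cam [0.611 0.196 0.467]
[ 70   0  56  29 995] [95.8 12. ] on .075 [0.7031 0.3874] bbox [0.7012 0.386 ] depth [0.6816 0.3409 0.1661]
[343 158  11  11  49] [347.9 163.1] on .075 [0.531  0.1254] bbox [0.5311 0.1252] depth [0.531  0.1251 0.0759]
[280 195  11   7  32] [285.2 197.2] on .075 [0.4928 0.2012] bbox [0.4918 0.2014] depth [0.5331 0.1987 0.2078]
copper px 394 283.47715736040607 186 213 [0.4773 0.203  0.0018] [ 0.4472  0.188  -0.0011] [0.535  0.2194 0.2183] zt 0.20617190698529897
yel [0.5432 0.1988 0.2883] [0.189  0.2087] 0.5442
yel [0.5431 0.1988 0.3029] [0.189  0.2087] 0.5442
yel [0.5431 0.199  0.3178] [0.189  0.2092] 0.5442
yel [0.5431 0.1989 0.3329] [0.1889 0.2091] 0.5442
yel [0.5432 0.1989 0.3478] [0.1892 0.2089] 0.5443
yel [0.5438 0.1998 0.3557] [0.1933 0.2065] 0.5444
stem [0.5327 0.1995 0.2079] 0.1952 0.2042 0.535
stem [0.5336 0.1996 0.2216] 0.1954 0.2039 0.535
stem [0.5337 0.1995 0.2323] 0.1955 0.2038 0.5349
stem [0.534  0.1995 0.242 ] 0.1957 0.2035 0.5348
stem [0.5416 0.1991 0.2713] 0.1915 0.207 0.5427
stem [0.5432 0.1988 0.2817] 0.1912 0.2063 0.5441
stem [0.5436 0.1988 0.2885] 0.1914 0.2061 0.5444
```

```bash
python3 -m pendant '[[0.002,0.03,0,0,0,0],[0.004,0.06,0,0,0,0],[0.0043,0.074,0.02,0,0,0],[0.0043,0.074,0.05,0,0,0],[0.0043,0.074,0.08,0,0,0],[0.0043,0.074,0.105,0,0,0],[0.0043,0.074,0.115,0,0,0],[0.0043,0.074,0.115,0,0,0],[0.0043,0.074,0.115,0,0,0],[0.0043,0.074,0.115,0,0,0]]'
python3 - <<'E'
from h import *
f,P=cap('wrist'); s=r.get_state(); print(s["tcp_pos"],s["eef_rot"])
f=f[:,:,::-1][120:260,180:400]; cv2.imwrite('pics/w7.png',cv2.resize(f,None,fx=3.5,fy=3.5,interpolation=2))
E
python3 tip.py | head -6
```

```text
time_s: 16.3
tcp_pos: [0.5323, 0.1272, 0.1955]
eef_rot: [-179.9, -0.1, -2.9]
contact_force: [0.4, -0.0, -1.6]
gripper_width: 0.0218
gripper_force: 30.0
[0.53233591 0.12719376 0.19562025] [-1.79863685e+02 -1.23951447e-01 -2.92180671e+00]
tcp [0.532  0.1269 0.1953] [-1.7986e+02 -1.0000e-01 -2.9400e+00] cam [0.612 0.122 0.354]
[279 188  15  14  89] [285.7 194. ] on .075 [0.5316 0.1253] bbox [0.5312 0.1251] depth [0.5349 0.125  0.0765]
copper px 137 285.8759124087591 188 202 [0.5344 0.1249 0.0766] [0.5253 0.119  0.0741] [0.5374 0.1313 0.1056] zt 0.09307207790351275
```

View pics/w7.png

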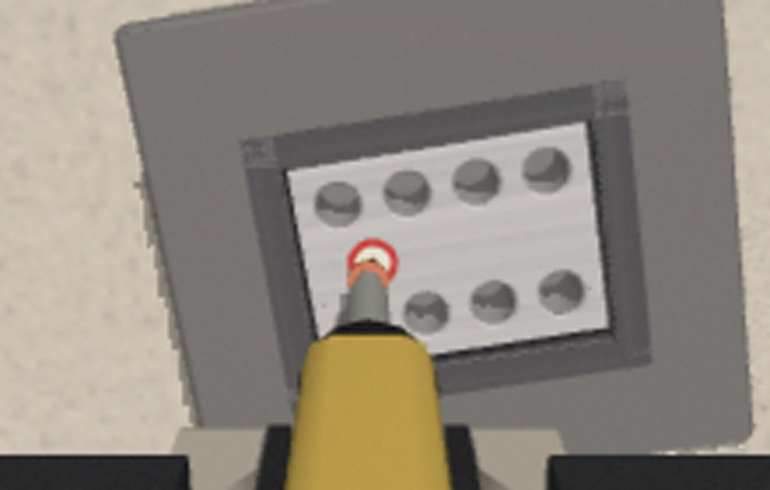

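The tip points at the middle of the ring, which is centred at about (372,262) in this enlarged crop. It's about 18 mm above the block, so I'll descend slowly.

```bash
python3 -m pendant '[[-0.0008,0,0.004,0,0,0],[-0.0008,0,0.008,0,0,0],[-0.0008,0,0.012,0,0,0],[-0.0008,0,0.015,0,0,0],[-0.0008,0,0.015,0,0,0],[-0.0008,0,0.015,0,0,0]]'
python3 -m pendant '[[0,0,0.001,0,0,0],[0,0,0.002,0,0,0],[0,0,0.003,0,0,0],[0,0,0.003,0,0,0],[0,0,0.003,0,0,0]]'
python3 -m pendant '[[0,0,0.001,0,0,0],[0,0,0.002,0,0,0],[0,0,0.002,0,0,0],[0,0,0.002,0,0,0]]'
```

```text
time_s: 16.95
tcp_pos: [0.5303, 0.1263, 0.1786]
eef_rot: [-180.0, 0.1, -3.0]
contact_force: [-1.0, 0.1, 0.6]
gripper_width: 0.0218
gripper_force: 30.0
time_s: 17.37
tcp_pos: [0.5305, 0.1264, 0.1759]
eef_rot: [-179.9, 0.0, -3.0]
contact_force: [-0.9, -0.9, 0.3]
gripper_width: 0.0217
gripper_force: 30.0
time_s: 17.7
tcp_pos: [0.5305, 0.1264, 0.1738]
eef_rot: [-179.9, 0.0, -3.0]
contact_force: [-1.2, -2.0, 2.6]
gripper_width: 0.0217
gripper_force: 30.0
```

```bash
for i in 1 2 3 4; do python3 -m pendant '[[0,0,0,0,0,0],[0,0,0,0,0,0]]' | sed -n '2p;4p'; done; python3 - <<'E'
from h import *
F=[]
for i in range(12): r.capture("side"); s=r.get_state(); F.append(np.r_[s["contact_force"],s["tcp_pos"][2]])
print(np.mean(F,0),np.std(F,0))
f,P=cap('wrist')
f=f[:,:,::-1][120:260,180:400]; cv2.imwrite('pics/w8.png',cv2.resize(f,None,fx=3.5,fy=3.5,interpolation=2))
E
```

```text
tcp_pos: [0.5305, 0.1264, 0.1738]
contact_force: [-0.7, -1.3, 1.9]
tcp_pos: [0.5305, 0.1264, 0.1738]
contact_force: [-0.1, -1.3, 2.5]
tcp_pos: [0.5305, 0.1264, 0.1738]
contact_force: [0.0, -1.0, 1.7]
tcp_pos: [0.5305, 0.1264, 0.1738]
contact_force: [-0.8, -2.3, 1.3]
[-0.19971009 -1.14151279  2.04988286  0.17376856] [5.63937871e-01 4.87657673e-01 4.12295948e-01 1.24755355e-05]
```

View pics/w8.png

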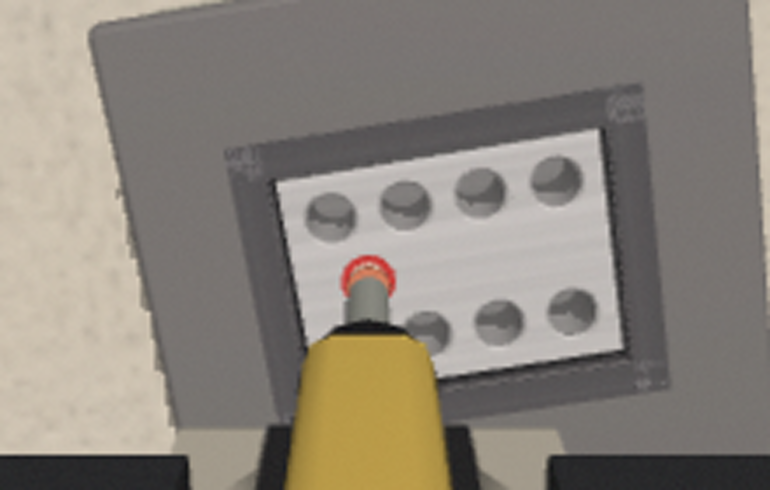

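The tip sits inside the ring. The push is about 3.2 N with the probe's weight allowed for, which is about half travel. Handing in.

```bash
python3 -c "
from plant import r
print(r.close_job())"
```

```text
the job is handed in; nothing more can be done
None
```

The job is handed in, but the simulator gave no verdict. At hand-in the block was flush in the heater well, and the probe was held upright inside the red ring at about 3 N, roughly half its tip travel.

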